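Read the steam temperature through the vent of a bun steamer

TASK

Check the steam in the bamboo bun steamer: swing the vent cover on its lid right aside, then draw the probe thermometer up out of its stand and lower its stem upright through the open vent, down to the red immersion mark, without the probe touching the vent, the cover or the lid. Finish still holding the thermometer there, still, upright and centred in the vent, and leave the other things on the table where they are.

Things in the scene. Friction and masses are not known exactly. Their poses are not given: they have to be found in the camera images.
- steamer: Bamboo steamer tier, diameter 244 mm, on a steel drip tray (diameter 280 mm), with a low domed stainless lid; all fixed. Origin on the table under its centre. Lid: rim 90 mm, crown 100 mm above the table; two loop handles, 64 mm long along x, at y = +92 and -92 mm, tops 120 mm up. Under the vent it is empty down to 19 mm above the table.
- vent_mouth (a point): Centre of the open top of the vent, a dark steel collar in the middle of the lid, 122 mm above the table. Outer diameter 26 mm; bore 18 mm, vertical, 28 mm long, straight through into the hollow steamer.
- cover_pivot (a point): Point on the vertical pivot axis of the vent cover, 30 mm from the bore's axis (at x = 0, y = +30 mm of the steamer), 122 mm above the table; the pivot's cap reaches 130 mm.
- cover (a joint): Angle of the vent cover, a steel disc of diameter 34 mm lying on the vent that swings level about its pivot: 0 = centred on the vent, grows clockwise seen from above, stop at 1.9 rad. It starts at 0 to 0.2 rad. From 0.95 rad the bore is wholly uncovered. It stays where it is left; about 0.7 N at the knob moves it.
- cover_knob (a point): Centre of the top of the cover's upright round knob (red, diameter 10 mm, free height 26 mm with a small black cone at its foot), on the disc's centre, 30 mm from the pivot axis; the top is 152 mm above the table, the disc's upper face 126 mm. The knob can be gripped or pushed from above.
- stand: Counter stand of the thermometer, does not move: steel foot, diameter 90 mm, 8 mm high, with an upright white plastic sheath tube, outer diameter 28 mm, bore 12 mm, mouth 115 mm above the table. Origin on the table under its centre, z up.
- probe: Probe thermometer, 0.05 to 0.1 kg, 183 mm long, standing upright in the stand. Origin at the stem's tip, z up the stem. Steel stem, diameter 5 mm, 0 to 105 mm; black shoulder, diameter 22 mm, 105 to 113 mm, resting on the sheath's mouth (tip 10 mm above the table); blue box handle, 113 to 183 mm, 18 mm thick along x, 26 mm wide along y, display on the -x face.
- probe_mark (a point): Middle of the red immersion mark, a ring 3 mm high round the stem, 60 mm above the tip.
- soy_bottle: Dark soy sauce bottle with a red cap, diameter 54 mm, 115 mm high, standing 105 to 140 mm from the stand; origin under its centre.
- dip_bowl: White dipping bowl, rim diameter 80 mm, 35 mm high, standing 105 to 140 mm from the stand; origin under its centre.
- tea_cup: Blue cup, diameter 72 mm, 70 mm high, towards the right side of the table; origin under its centre.
- pepper_jar: Cream jar with a white cap, diameter 48 mm, 75 mm high, towards the right side of the table; origin under its centre.
- rolling_pin: Tapered wooden rolling pin lying near the left side of the table, 300 mm long along its x, diameter 38 mm; origin on the table under its centre.
- scraper: Bench scraper lying flat near the left side of the table: steel blade 110 by 100 mm, 4 mm thick, wooden handle 20 mm high; origin on the table under its centre.
Not all that is in view belongs to the job. Leave any orange or yellow look-alike of the probe alone.

How it is judged:
On the way, in this order (a step that is already met when the one before it is completed fails the run):
1. the vent cover is swung off the bore (at least 1.0 rad) (value of joint cover above 1 rad), for 0.2 s.
2. the thermometer is drawn up out of its sheath, its tip above the sheath's mouth (z of probe in the frame of stand above 0.118 m), for 0.1 s.
At the end, for the whole second after the job is handed in: Held in the fingers at rest, the stem down the vent with the immersion mark within 10 mm of its mouth, centred there to 4 mm each way and upright to 0.10 rad, the probe touching nothing of the steamer, the cover swung at least 0.95 rad off the vent (value of joint cover above 0.95 rad and z of vent_mouth in the frame of probe between 0.05 and 0.07 m and x of vent_mouth in the frame of probe between -0.004 and 0.004 m and y of vent_mouth in the frame of probe between -0.004 and 0.004 m and angle between probe's own z axis and vertical below 0.1 rad and contact force between probe and the fingers above 1 N and contact force between probe and steamer below 0.3 N and linear speed of probe below 0.01 m/s); the arm keeps its last pose, push and grip.
It fails at once if the probe touches the vent, the cover or the lid (over 0.5 N) (contact force between probe and steamer above 0.5 N).
It fails at once if another thing on the table is moved by more than 20 mm (distance of any of soy_bottle, dip_bowl, tea_cup, pepper_jar, rolling_pin, scraper from where it was at the start of the episode above 0.02 m).
It also fails if it takes over 67 s, if anything falls off the work surface, if the arm or the gripper's body presses on something with over 40 N, if the wrist force passes 120 N, or if a joint passes its speed limit or range.

ROBOT

A 6-joint arm with a two-finger parallel gripper is mounted at the origin on the work surface. World frame = base frame: x ahead of the robot, y to its left, z up, the work surface at z = 0. Lengths are in m, angles in rad, forces in N, time in s.
With the tool pointing down it reaches from about 0.35 to 0.85 m from the base axis. Payload 8.1 kg.
Tool frame: the origin (TCP) lies at the very end of the fingers, on their centre line; the grasp point (between the pads) lies arm.hold_point_z behind it (arm.hold_point_z is the distance from the TCP to the grasp point, in m); z points along the fingers, y is the direction in which the jaws open and shut (so a half turn about z gives the same grasp; the last joint's range is limited). The gripper opens to 93 mm and grips with 3 to 60 N. Pads are 15 mm wide; open, the fingers measure 128 mm over their backs; the gripper's body (75 mm by 188 mm) begins 65 mm behind the grasp point.
Start: joints at [-1.287, 0.13, 1.488, -0, 1.523, -0.085], TCP at [0.216, -0.56, 0.197] pointing down, gripper open.
Joint ranges: [-2.96, 2.96], [-0.89, 2.26], [0.02, 2.5], [-1.34, 4.48], [0, 2.73], [-2.66, 2.66]. Speed limits (rad/s): [2.39, 2.39, 2.79, 3.14, 3.14, 3.14].

INTERFACE

Orientations are given as a rotation vector (axis times angle).
In Python, from bench import arm gives the robot as it stands. Calls block until the motion is done:
- arm.move_ptp(position, orientation): joint-space move of the TCP to a pose.
- arm.servo_line(position, rotation=None, velocity=0.15): straight line of the TCP; rotation=None keeps the orientation; velocity is the mean speed in m/s.
- arm.move_joints(angles): joint-space move.
- arm.set_gripper(opening): finger opening in m; the grip force is fixed at half the most; returns when the fingers have stopped.
- arm.hold(seconds).
- arm.inverse_kinematics(position, orientation): joint angles nearest the present ones, or None.
- arm.read_state(): the state.
- arm.grab_frame(name): name is "side" or "top"; returns the picture (420x560x3 uint8, red, green, blue); there is no depth.
- arm.camera_params(name): a dict with "intrinsics" (3x3 intrinsics, pixels), "distortion" ([k1, k2, p1, p2, k3] as OpenCV has them; the pictures are not rectified), "R" (3x3) and "t" (3): a world point X has camera coordinates R X + t. Camera axes: x right, y down, z forward; pixel columns grow to the right and rows downward; lengths in m; the calibration is good to about 2 mm. A picture is of the moment at which its call begins. camera_params takes no time and is no camera call.
A pose or a line that the arm cannot do raises arm.Unreachable and nothing moves.
- arm.sign_off(): hands the job in, once; it reports no verdict.
The state is a dict: "time": time; "joint_positions": joint angles; "qd": joint speeds; "joint_torque": joint torques, N m; "ee_pos": TCP position; "tcp_rot": TCP orientation; "wrist_force": force on the tool from outside, world axes, zero at the start; "ft_torque": the same for the moment, N m; "opening": finger opening in m.
Only numpy, scipy, OpenCV 4.12 (cv2) and the standard library are available. Lean on these libraries where they do the work, as an engineer would, in place of code of your own. Each camera call takes 0.05 s, during which the arm holds its last target. There are 200 camera calls.

## Working session

There is one attempt and no reset: what is moved stays moved. The work goes in short steps, each a Python script; the robot and the scene stay as the last script left them, time stands still between calls to the robot, and variables do not carry over. Pictures are saved under pics/ and viewed, about 8 in all and at most 12, crops included, and the job is handed in when it is done.

```bash
mkdir -p pics; ls; python3 - <<'E'
from bench import arm
import cv2
for n in ("side","top"):
    f=arm.grab_frame(n); cv2.imwrite(f"pics/{n}0.png",cv2.cvtColor(f,cv2.COLOR_RGB2BGR))
    p=arm.camera_params(n); print(n,p, -p["R"].T@p["t"])
print(arm.hold_point_z, arm.read_state())
E
```

```text
pics
side {'intrinsics': array([[543.01005918,   0.        , 273.92334612],
       [  0.        , 543.01005918, 205.85011646],
       [  0.        ,   0.        ,   1.        ]]), 'distortion': array([0.02654676, 0.        , 0.        , 0.        , 0.        ]), 'R': array([[-0.99764247, -0.06643186, -0.01721359],
       [-0.03071516,  0.65655067, -0.75365629],
       [ 0.06136838, -0.7513508 , -0.6570433 ]]), 't': array([0.57592674, 0.05813812, 1.75472394])} [0.46867013 1.3185025  1.20665953]
top {'intrinsics': array([[432.52328015,   0.        , 277.29855658],
       [  0.        , 432.52328015, 204.52117713],
       [  0.        ,   0.        ,   1.        ]]), 'distortion': array([-0.06236353,  0.        ,  0.        ,  0.        ,  0.        ]), 'R': array([[ 0.03019516, -0.99952669, -0.00588577],
       [-0.97544431, -0.02818138, -0.21843581],
       [ 0.21816656,  0.01233695, -0.97583357]]), 't': array([0.0753301 , 0.57488991, 1.37462374])} [0.25860156 0.07453698 1.46742391]
0.0188 {'time': 0.1, 'joint_positions': array([-1.28737660e+00,  1.31146795e-01,  1.48916688e+00,  1.77893287e-05,
        1.52299004e+00, -8.54083856e-02]), 'qd': array([-0.00020855,  0.0013453 , -0.00179267, -0.00026923,  0.00115956,
        0.00082866]), 'joint_torque': array([ 7.45302023e-04, -5.61345112e+01, -4.93093550e+01,  7.70535436e-02,
        2.91605975e-02, -3.44229716e-05]), 'ee_pos': array([ 0.21618137, -0.55910935,  0.19555777]), 'tcp_rot': array([-3.08664809e+00, -5.75761713e-01,  2.37763038e-04]), 'wrist_force': array([-0.02217619, -0.0836461 , -0.0365367 ]), 'ft_torque': array([-0.01378875, -0.04310938, -0.00371269]), 'opening': 0.09300051122384084}
```

View pics/side0.png

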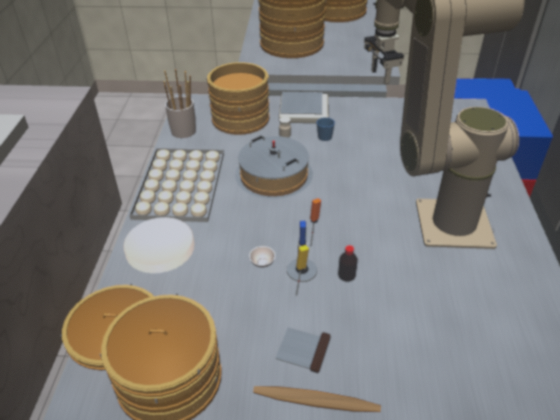

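View pics/top0.png

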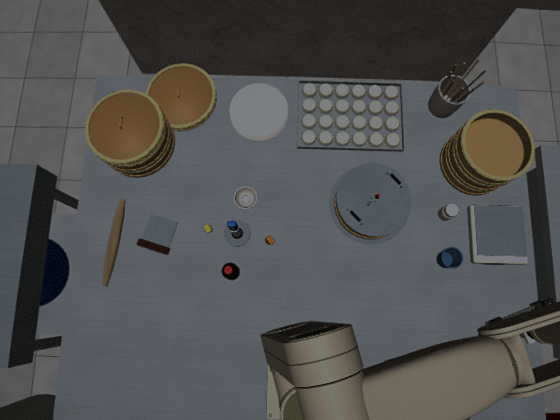

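The steamer is at about (371,202) in top and (274,165) in side. The blue probe and its stand are at about (236,230) in top and (302,245) in side. A yellow look-alike stands in front of the probe and an orange one behind it. I'll enlarge these areas next.

```bash
python3 - <<'E'
import cv2, numpy as np
t=cv2.imread("pics/top0.png"); s=cv2.imread("pics/side0.png")
c=lambda im,x,y,k,w,h: cv2.resize(im[y:y+h//k,x:x+w//k],(w,h),interpolation=cv2.INTER_CUBIC)
cv2.imwrite("pics/c1.png",np.vstack([np.hstack([c(t,325,155,4,400,300),c(t,195,185,4,400,300)]),np.hstack([c(s,225,115,4,400,300),c(s,258,205,4,400,300)])]))
E
```

```text
(no output)
```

View pics/c1.png

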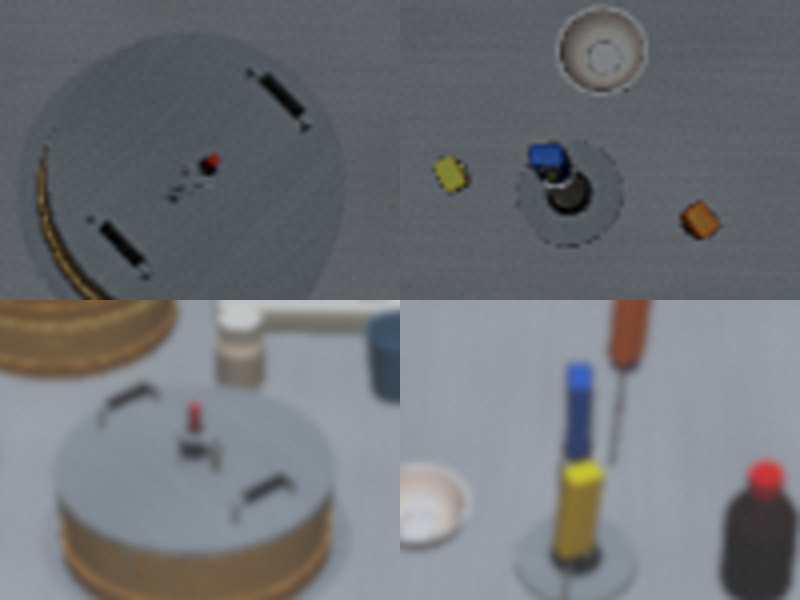

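```bash
cat > h.py <<'E'
import numpy as np, cv2
from bench import arm
from scipy.spatial.transform import Rotation as R
P={n:arm.camera_params(n) for n in("side","top")}
def ray(n,uv):
    p=P[n]; q=cv2.undistortPoints(np.array([[uv]],float),p["intrinsics"],p["distortion"])[0,0]
    return -p["R"].T@p["t"], p["R"].T@np.array([*q,1])
def atz(n,uv,z):
    c,d=ray(n,uv); return c+d*(z-c[2])/d[2]
def tri(a,b):
    A=[];B=[];
    for n,uv in(("top",a),("side",b)):
        c,d=ray(n,uv); d=d/np.linalg.norm(d); M=np.eye(3)-np.outer(d,d); A.append(M);B.append(M@c)
    return np.linalg.solve(sum(A),sum(B))
def proj(n,X):
    p=P[n]; return cv2.projectPoints(np.array([X],float),cv2.Rodrigues(p["R"])[0],p["t"],p["intrinsics"],p["distortion"])[0][0,0]
def down(yaw):  # tool down, jaw axis (tool y) at world angle yaw
    y=np.array([np.cos(yaw),np.sin(yaw),0]); z=np.array([0,0,-1.]); x=np.cross(y,z)
    return R.from_matrix(np.c_[x,y,z]).as_rotvec()
def snap(n,f,box=None,k=1):
    im=cv2.cvtColor(arm.grab_frame(n),cv2.COLOR_RGB2BGR)
    if box: x,y,w,h=box; im=cv2.resize(im[y:y+h,x:x+w],None,fx=k,fy=k,interpolation=cv2.INTER_CUBIC)
    cv2.imwrite(f,im); return im
E
python3 - <<'E'
from h import *
np.set_printoptions(precision=4,suppress=True)
pr=lambda s,t,sd,z: print(s,"tri",tri(t,sd),"top",atz("top",t,z),"side",atz("side",sd,z))
pr("knob",(378.2,194.7),(273.75,141.75),.152)
pr("h1",(395.75,179.25),(257.75,139.25),.119)
pr("h2",(356,216.25),(290.75,162.5),.119)
pr("pivot",(369.5,201.75),(279,153),.130)
pr("probe",(231.75,224.25),(303,223.5),.193)
pr("foot",(237.5,233.25),(302,270),.008)
pr("yellow",(208,228.25),(304.25,248),.15)
pr("orange",(270,240),(316,201),.15)
pr("soy",(231,271),(349.5,249),.115)
pr("bowl",(245.5,197.5),(262,257),.035)
E
```

```text
knob tri [ 0.5921 -0.2247  0.1495] top [ 0.5934 -0.2245  0.152 ] side [ 0.5899 -0.2201  0.152 ]
h1 tri [ 0.6548 -0.2917  0.1129] top [ 0.6553 -0.2904  0.119 ] side [ 0.6515 -0.2815  0.119 ]
h2 tri [ 0.53   -0.1611  0.11  ] top [ 0.5291 -0.1596  0.119 ] side [ 0.5286 -0.1486  0.119 ]
pivot tri [ 0.5744 -0.2029  0.1189] top [ 0.5751 -0.2012  0.13  ] side [ 0.5701 -0.1859  0.13  ]
probe tri [0.4793 0.2255 0.1899] top [0.4791 0.2251 0.193 ] side [0.479  0.2289 0.193 ]
foot tri [0.48   0.2264 0.0026] top [0.4806 0.2257 0.008 ] side [0.4786 0.2317 0.008 ]
yellow tri [0.4711 0.2995 0.1691] top [0.4718 0.3031 0.15  ] side [0.4735 0.2801 0.15  ]
orange tri [0.4409 0.1092 0.1723] top [0.441  0.1102 0.15  ] side [0.4433 0.0823 0.15  ]
soy tri [0.3461 0.2305 0.102 ] top [0.3453 0.229  0.115 ] side [0.3475 0.2433 0.115 ]
bowl tri [0.6005 0.2026 0.0271] top [0.6002 0.2017 0.035 ] side [0.5981 0.2106 0.035 ]
```

```bash
python3 - <<'E'
from h import *
np.set_printoptions(precision=3,suppress=True)
for y0 in (np.radians(44),np.radians(-136)):
    for th in (0,.8,1.6): print(th,arm.inverse_kinematics([.592,-.2235,.2],down(y0-th)))
for yaw in (0,np.pi/2,np.pi,-np.pi/2): print(yaw,arm.inverse_kinematics([.48,.2265,.25],down(yaw)), arm.inverse_kinematics([.5915,-.2235,.25],down(yaw)))
E
```

```text
0 [-0.442  0.217  1.385  0.     1.539 -1.21 ]
0.8 [-0.442  0.217  1.385 -0.     1.539 -0.41 ]
1.6 [-0.442  0.217  1.385 -0.     1.539  0.39 ]
0 [-0.442  0.217  1.385 -0.     1.539  1.932]
0.8 None
1.6 None
0 [ 0.344 -0.074  1.6   -0.     1.616  0.344] [-0.442  0.203  1.312 -0.     1.628 -0.442]
1.5707963267948966 [ 0.344 -0.074  1.6   -0.     1.616 -1.227] [-0.442  0.203  1.312  0.     1.628 -2.013]
3.141592653589793 None None
-1.5707963267948966 [ 0.344 -0.074  1.6   -0.     1.616  1.915] [-0.442  0.203  1.312 -0.     1.628  1.128]
```

```bash
python3 - <<'E'
from h import *
np.set_printoptions(precision=4,suppress=True)
c=np.array([.5918,-.2235]); a=np.radians(134); piv=c+.03*np.array([np.cos(a),np.sin(a)])
def pose(th,z): 
    f=a-np.pi-th; return [*(piv+.03*np.array([np.cos(f),np.sin(f)])),z],down(np.radians(44)-th)
arm.move_ptp(*pose(0,.22)); arm.set_gripper(.05)
arm.servo_line(pose(0,.137)[0],velocity=.06)
print(arm.read_state()["wrist_force"])
arm.set_gripper(.017); s=arm.read_state(); print(s["opening"],s["wrist_force"],s["time"])
for th in np.arange(.15,1.66,.15):
    p,r=pose(th,.137); arm.servo_line(p,r,velocity=.03); s=arm.read_state(); print(round(th,2),s["wrist_force"],s["ee_pos"])
arm.set_gripper(.05); arm.servo_line(pose(1.65,.24)[0],velocity=.12)
# go to above the stand
print(arm.read_state()["time"])
arm.move_ptp([.48,.10,.32],down(np.pi/2)); print(arm.read_state()["time"])
t=snap("top","pics/t1.png",(325,155,100,75),4); s=snap("side","pics/s1.png",(225,115,100,75),4)
cv2.imwrite("pics/c2.png",np.hstack([t,s]))
E
```

```text
[-0.0427  0.1676  0.0113]
0.016946379699812664 [ 0.6893  0.4958 -0.0077] 5.0583
0.15 [-0.1583  0.0101 -0.3184] [ 0.5883 -0.2264  0.137 ]
0.3 [ 0.0902  0.0999 -0.7423] [ 0.5846 -0.2286  0.137 ]
0.45 [-0.3087  0.1699 -0.7095] [ 0.5805 -0.2303  0.137 ]
0.6 [-0.295  -0.0647  0.2155] [ 0.5761 -0.2314  0.137 ]
0.75 [-0.6346  0.3287  0.1437] [ 0.5717 -0.2318  0.1371]
0.9 [ 0.8416 -0.9612  0.5863] [ 0.5672 -0.2317  0.137 ]
1.05 [-0.2937  0.3292 -0.1275] [ 0.5628 -0.2307  0.137 ]
1.2 [-0.2582 -0.2674 -0.1667] [ 0.5586 -0.2292  0.1371]
1.35 [ 0.0149  0.0261 -0.3478] [ 0.5546 -0.227   0.137 ]
1.5 [1.0295 0.1618 0.0579] [ 0.5511 -0.2243  0.137 ]
1.65 [-0.2797 -0.993   0.569 ] [ 0.548  -0.2211  0.1371]
10.1
11.75
```

View pics/c2.png

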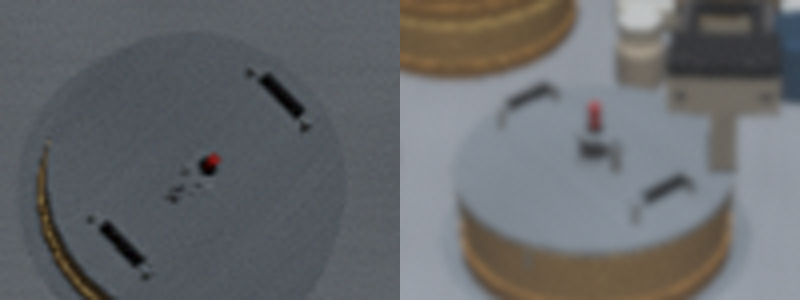

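The top crop shows the knob still at about (213,160), so the cover did not move. I'll go back over the knob and look at the gripper there.

```bash
python3 - <<'E'
from h import *
np.set_printoptions(precision=4,suppress=True)
s=arm.read_state(); print(s["ee_pos"],proj("side",s["ee_pos"]),proj("top",s["ee_pos"]))
arm.move_ptp([.5918,-.2235,.2],down(np.radians(44)))
arm.servo_line([.5918,-.2235,.165],velocity=.06)
s=arm.read_state(); print(s["ee_pos"],s["opening"],s["time"],proj("side",s["ee_pos"]),proj("top",s["ee_pos"]))
t=snap("top","pics/t2.png",(325,155,100,75),4); s=snap("side","pics/s2.png",(225,95,100,75),4)
cv2.imwrite("pics/c3.png",np.hstack([t,s]))
E
```

```text
[0.4801 0.0995 0.3196] [304.6493 157.974 ] [273.0371 217.078 ]
[ 0.5918 -0.2236  0.1651] 0.04999362065521671 13.9417 [273.1879 137.9764] [378.8451 194.1734]
```

View pics/c3.png

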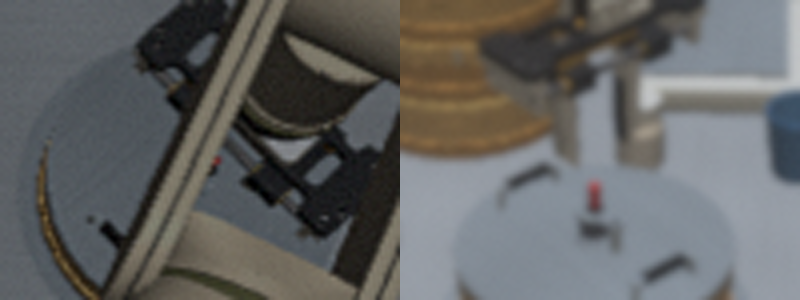

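The gripper is positioned correctly: the fingertips at crop (566,165) and (640,165) straddle the knob at (595,187). I'll grip the knob itself and watch the opening reading.

```bash
python3 - <<'E'
from h import *
np.set_printoptions(precision=4,suppress=True)
arm.servo_line([.5918,-.2235,.137],velocity=.06)
arm.set_gripper(.0); s=arm.read_state(); print(s["opening"],s["wrist_force"],s["ft_torque"],s["time"])
s=snap("side","pics/c4.png",(225,95,100,75),6)
E
```

```text
0.0005317932321018772 [-0.8136 -0.7216 -0.2119] [ 0.002  -0.1411 -0.0412] 15.575
```

View pics/c4.png

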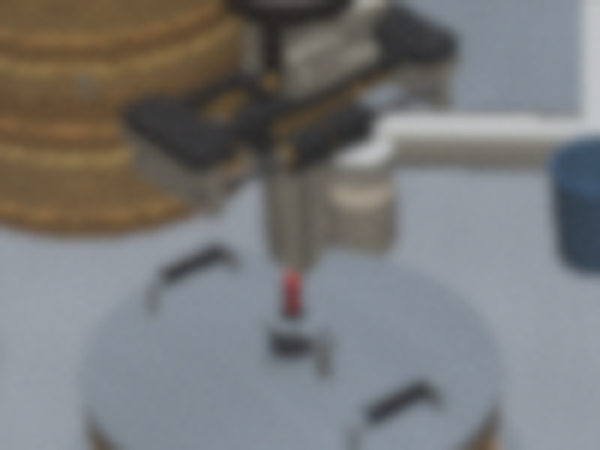

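The opening reads 0.0005 and the knob is fully visible in front of the fingers, so the true finger position and the calibration disagree. I'll check the calibration against the TCP over a clear bit of table.

```bash
python3 - <<'E'
from h import *
np.set_printoptions(precision=4,suppress=True)
arm.servo_line([.5918,-.2235,.2],velocity=.1)
arm.move_ptp([.62,.02,.10],down(0)); s=arm.read_state()
print(s["ee_pos"],s["tcp_rot"],s["opening"],s["time"])
def crop(n):
    im=cv2.cvtColor(arm.grab_frame(n),cv2.COLOR_RGB2BGR); p=proj(n,s["ee_pos"]); x,y=int(p[0])-33,int(p[1])-50; print(n,p,x,y)
    c=cv2.resize(im[y:y+100,x:x+66],None,fx=6,fy=6,interpolation=cv2.INTER_CUBIC)
    u,v=((p-[x,y]+.5)*6).astype(int); cv2.line(c,(u-60,v),(u-25,v),(0,0,255),1); cv2.line(c,(u,v+25),(u,v+60),(0,0,255),1); return c
cv2.imwrite("pics/c5.png",np.hstack([crop("side"),crop("top")]))
E
```

```text
[0.62   0.0194 0.0999] [ 2.2203  2.2224 -0.0007] 0.00010506270004708514 17.4833
side [259.4665 198.4058] 226 148
top [299.9783 188.5331] 266 138
```

View pics/c5.png

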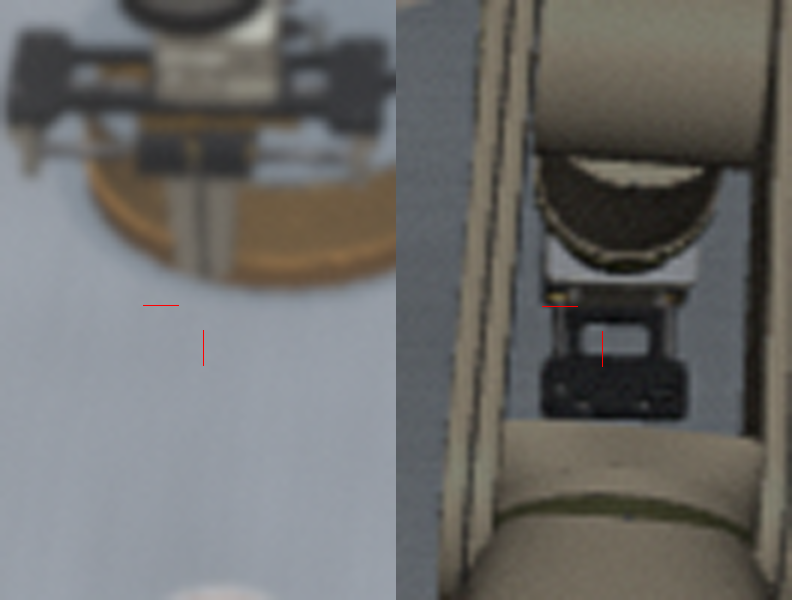

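In the side crop the fingertips are at about (203,278) where (203,303) was predicted. In the top crop the sideways shift is small. That means the true tips sit about 17 mm above the nominal TCP, so my first pass went over the knob. Going to TCP z 0.119 with the jaws at 50 mm is safe either way, and closing there settles it: 10 mm would be the knob, 34 mm the disc.

```bash
python3 - <<'E'
from h import *
np.set_printoptions(precision=4,suppress=True)
arm.move_ptp([.5918,-.2240,.2],down(np.radians(44))); arm.set_gripper(.05)
arm.servo_line([.5918,-.2240,.120],velocity=.06)
print(arm.read_state()["wrist_force"])
arm.set_gripper(.017); s=arm.read_state(); print(s["opening"],s["wrist_force"],s["ft_torque"],s["time"])
snap("side","pics/c6.png",(225,95,100,75),6)
E
```

```text
[0.5911 0.4337 0.2851]
0.016991694793317403 [ 0.5435 -0.5864 -0.1536] [ 0.0185 -0.1624 -0.0647] 21.8167
```

View pics/c6.png

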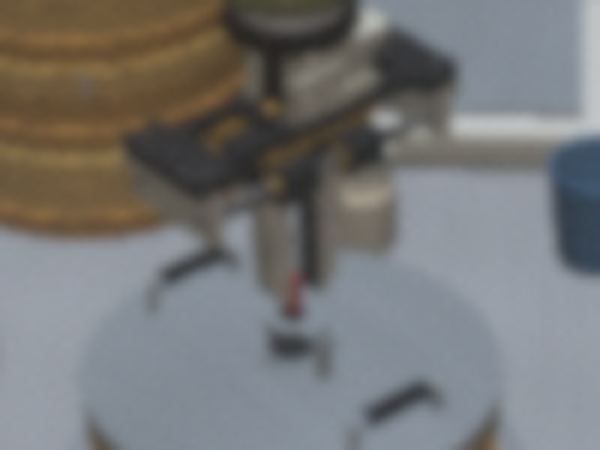

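The hypothesis holds: the fingers now straddle the knob at crop (292,295). I'll swing the cover, then locate the red knob by code.

```bash
cat >> h.py <<'E'
def red(n,box):
    im=arm.grab_frame(n).astype(int); x,y,w,h=box; c=im[y:y+h,x:x+w]; m=(c[...,0]-np.maximum(c[...,1],c[...,2]))>40
    v,u=np.nonzero(m); return (len(u),u.mean()+x,v.mean()+y) if len(u) else None
E
python3 - <<'E'
from h import *
np.set_printoptions(precision=4,suppress=True)
c=np.array([.5918,-.2240]); a=np.radians(134); piv=c+.03*np.array([np.cos(a),np.sin(a)])
def pose(th,z): 
    f=a-np.pi-th; return [*(piv+.03*np.array([np.cos(f),np.sin(f)])),z],down(np.radians(44)-th)
for th in np.arange(.15,1.66,.15):
    p,r=pose(th,.118); arm.servo_line(p,r,velocity=.03)
    if round(th/.15)%5==0: print(arm.read_state()["wrist_force"])
arm.set_gripper(.05); arm.servo_line(pose(1.65,.22)[0],velocity=.15)
arm.move_ptp([.48,.12,.32],down(0)); print(arm.read_state()["time"])
print(red("top",(325,155,100,75)),red("side",(225,115,100,75)))
f=a-np.pi
for th in (0,1.2,1.5,1.65):
    X=[*(piv+.03*np.array([np.cos(f-th),np.sin(f-th)])),.152]; print(th,proj("top",X),proj("side",X))
t=snap("top","pics/t7.png",(325,155,100,75),4); s=snap("side","pics/s7.png",(225,115,100,75),4)
cv2.imwrite("pics/c7.png",np.hstack([t,s]))
E
```

```text
[0.4341 0.2191 0.0181]
[0.1956 0.0236 1.0103]
28.1083
(7, np.float64(377.0), np.float64(207.71428571428572)) (4, np.float64(285.5), np.float64(142.5))
0 [378.0592 195.1947] [273.2766 141.0951]
1.2 [380.0893 205.634 ] [283.1106 140.3853]
1.5 [378.5671 207.9345] [285.2206 141.2526]
1.65 [377.5503 208.8804] [286.0818 141.8136]
```

View pics/c7.png

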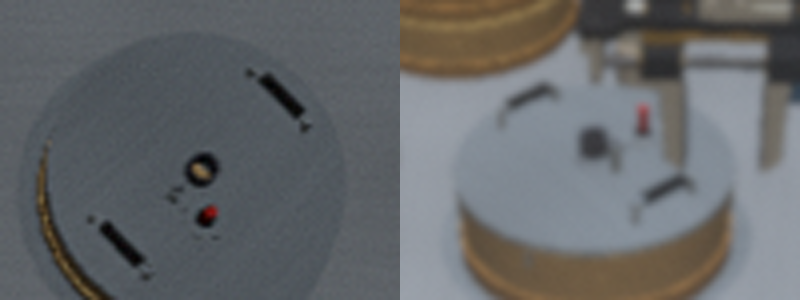

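The cover is now swung aside, by about 1.5 rad. The knob is at crop (207,214) in the top view. The open bore is at crop (201,171) in top, with its mouth at about (593,137) in side. Next is grasping the probe.

```bash
python3 - <<'E'
from h import *
np.set_printoptions(precision=4,suppress=True)
pr=lambda s,t,sd,z: print(s,"tri",tri(t,sd),"top",atz("top",t,z),"side",atz("side",sd,z))
pr("probe",(231.4,223.9),(302.6,223.1),.193)
pr("foot",(237.1,232.9),(301.6,269.6),.008)
pr("vent",(374.9,197.1),(272.9,148.9),.122)
x,y=.4800,.2262
arm.move_ptp([x,y,.24],down(0)); arm.servo_line([x,y,.131],velocity=.08)
print(arm.read_state()["wrist_force"],arm.read_state()["time"])
arm.set_gripper(.0); s=arm.read_state(); print(s["opening"],s["wrist_force"],s["ft_torque"])
arm.hold(.2); arm.servo_line([x,y,.15],velocity=.04); s=arm.read_state(); print(s["opening"],s["wrist_force"])
arm.servo_line([x,y,.33],velocity=.12); s=arm.read_state(); print(s["opening"],s["wrist_force"],s["ft_torque"],s["time"])
snap("side","pics/c8.png",(230,120,140,105),5)
E
```

```text
probe tri [0.4802 0.2263 0.1921] top [0.4801 0.2262 0.193 ] side [0.4801 0.2274 0.193 ]
foot tri [0.481  0.2275 0.0055] top [0.4817 0.2271 0.008 ] side [0.4798 0.2301 0.008 ]
vent tri [ 0.5931 -0.2206  0.1218] top [ 0.5928 -0.2205  0.122 ] side [ 0.5934 -0.2204  0.122 ]
[-0.7914  1.1092  1.0502] 30.4167
0.018006116835649667 [ 0.1894 -0.0729  0.0945] [-0.0071 -0.1576  0.0133]
0.017698065538251814 [ 0.2119 -0.3766 -0.5901]
0.018070239684284898 [ 0.4664  0.3944 -0.4928] [-0.0563 -0.09    0.0121] 33.5083
```

View pics/c8.png

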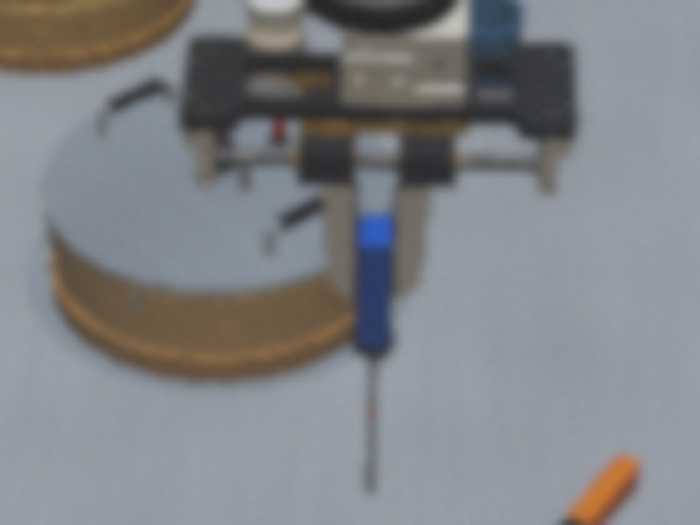

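The probe is out of the sheath. Its tip is at crop (370,491) and the stem looks near vertical. The orange look-alike now shows at crop (600,485), away from where it was, so I'll check that together with the hover view.

```bash
python3 - <<'E'
from h import *
np.set_printoptions(precision=4,suppress=True)
# vertical check of the probe in the lifted picture
x,y=.4801,.2263
print("pred top/mark/tip",proj("side",[x,y,.393-.001]),proj("side",[x,y,.27]),proj("side",[x,y,.209]))
f=lambda u,v:(230+(u+.5)/5-.5,120+(v+.5)/5-.5); print("seen",f(375,232),f(371,412),f(370,491))
arm.servo_line([.5928,-.2206,.33],velocity=.17)
arm.servo_line([.5928,-.2206,.264],velocity=.08)
s=arm.read_state(); print(s["opening"],s["ee_pos"],s["time"])
for z in (.122,): print("vent",proj("side",[.593,-.2205,z]),proj("top",[.593,-.2205,z]))
for z in (.143,.203,.326): print("pred",proj("side",[.593,-.2205,z]))
im=snap("side","pics/s9.png"); cv2.imwrite("pics/t9.png",cv2.cvtColor(arm.grab_frame("top"),cv2.COLOR_RGB2BGR))
a=cv2.resize(im[80:170,240:310],None,fx=6,fy=6,interpolation=cv2.INTER_CUBIC)
b=cv2.resize(im[170:305,230:395],(330,270)); t=cv2.imread("pics/t9.png")[150:300,190:373]
out=np.vstack([b,cv2.resize(t,(330,270))]); cv2.imwrite("pics/c9.png",np.hstack([a,out]))
E
```

```text
pred top/mark/tip [304.022  164.4263] [303.132  201.4966] [302.7257 218.5198]
seen (304.6, 166.0) (303.8, 202.0) (303.6, 217.8)
0.017927415066440765 [ 0.5931 -0.2207  0.2648] 37.3917
vent [273.0182 148.8911] [374.9001 197.0404]
pred [272.9061 143.8511]
pred [272.5762 129.0254]
pred [271.8524  96.5016]
```

View pics/c9.png

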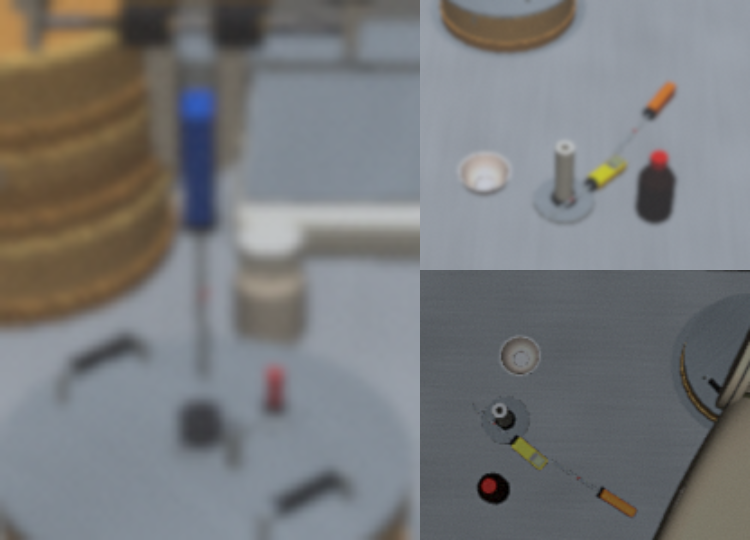

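The probe hovers with its tip at crop (203,375), the mark at (204,295) and the collar centred at (200,~415). Both look-alikes have fallen over. The bottle, bowl and stand look unmoved. I'll measure more finely by code, including shifts of the surrounding objects.

```bash
python3 - <<'E'
from h import *
np.set_printoptions(precision=2,suppress=True)
s=cv2.imread("pics/s9.png").astype(float); s7=cv2.imread("pics/s7.png")
g=s.mean(2)
def colc(v,lo,hi):
    r=g[v,lo:hi]; b=np.interp(np.arange(lo,hi),[lo,hi-1],[r[0],r[-1]]); w=np.clip(b-r-3,0,None); return (w*np.arange(lo,hi)).sum()/w.sum() if w.sum()>8 else np.nan
X=lambda z:proj("side",[.5931,-.2207,z])
zs=np.linspace(.12,.34,400); pp=np.array([X(z) for z in zs])
print("stem",[(v,round(colc(v,268,279),2),round(np.interp(v,pp[::-1,1],pp[::-1,0]),2)) for v in range(121,146,2)])
B=(s[...,0]-s[...,2]>50); B[:, :262]=0;B[:,285:]=0
for v in range(97,116,3):
    u=np.nonzero(B[v])[0]; w=np.clip(s[v,262:285,0]-s[v,262:285,2]-20,0,None); print("blue",v,round((w*np.arange(262,285)).sum()/w.sum(),2),round(np.interp(v,pp[::-1,1],pp[::-1,0]),2))
print("collar",[(v,round(colc(v,264,277),2)) for v in range(146,154)])
sub=g[144:157,264:280]; print(sub.astype(int))
# objects: shifts start->now
for n,a,b,boxes in(("side","side0","s9",{"soy":(335,240,30,42),"bowl":(246,244,32,26),"scraper":(275,325,60,50),"pin":(250,380,135,35),"cup":(314,116,24,26)}),("top","top0","t9",{"soy":(218,260,26,24),"bowl":(233,185,25,25),"scraper":(135,212,45,45)})):
    A,C=[cv2.cvtColor(cv2.imread(f"pics/{i}.png"),cv2.COLOR_BGR2GRAY) for i in(a,b)]
    for k,(x,y,w,h) in boxes.items():
        m=cv2.matchTemplate(C[y-6:y+h+6,x-6:x+w+6],A[y:y+h,x:x+w],cv2.TM_CCOEFF_NORMED); _,c,_,l=cv2.minMaxLoc(m); print(n,k,np.array(l)-6,round(c,3))
E
```

```text
stem [(121, nan, np.float64(272.37)), (123, np.float64(273.1), np.float64(272.42)), (125, np.float64(272.99), np.float64(272.46)), (127, np.float64(272.94), np.float64(272.51)), (129, np.float64(272.94), np.float64(272.55)), (131, np.float64(272.81), np.float64(272.6)), (133, np.float64(272.94), np.float64(272.64)), (135, np.float64(273.28), np.float64(272.68)), (137, np.float64(273.43), np.float64(272.73)), (139, np.float64(273.37), np.float64(272.77)), (141, np.float64(273.35), np.float64(272.82)), (143, np.float64(273.54), np.float64(272.86)), (145, np.float64(273.29), np.float64(272.91))]
blue 97 272.4 271.84
blue 100 272.34 271.9
blue 103 272.38 271.97
blue 106 272.48 272.04
blue 109 272.58 272.1
blue 112 272.84 272.17
blue 115 272.75 272.24
collar [(146, np.float64(272.84)), (147, np.float64(272.64)), (148, np.float64(272.5)), (149, np.float64(272.36)), (150, np.float64(272.31)), (151, np.float64(272.32)), (152, np.float64(272.34)), (153, np.float64(272.38))]
[[143 143 144 145 144 144 144 142 140 137 137 138 140 142 141 141]
 [143 142 143 144 143 141 140 139 135 133 133 136 139
[... 222 characters left out ...]
41 142 141 134 114  88  69  64  61  62  70  89 113 126 133]
 [139 140 140 141 134 114  86  66  62  62  61  66  79 103 115 123]
 [140 139 140 138 132 113  85  66  60  60  60  63  75  96 108 115]
 [139 139 139 137 131 114  85  65  60  60  59  63  76  92 103 109]
 [139 138 139 136 132 115  93  76  66  64  67  75  86  94  99 105]
 [139 139 139 137 131 122 107  95  88  86  90  97 106 104 100 104]
 [138 139 138 136 132 126 121 117 115 114 114 120 122 113 102 105]
 [139 140 138 138 136 132 129 128 128 128 130 132 131 117 105 108]]
side soy [0 0] 1.0
side bowl [0 0] 0.999
side scraper [0 0] 0.999
side pin [0 0] 0.998
side cup [0 0] 1.0
top soy [0 0] 0.996
top bowl [0 0] 0.989
top scraper [0 0] 0.994
```

```bash
python3 - <<'E'
from h import *
np.set_printoptions(precision=2,suppress=True)
# average several frames for low noise
s=np.mean([arm.grab_frame("side").astype(float) for _ in range(8)],0); g=s.mean(2); np.save("s10.npy",s)
z0=arm.read_state()["ee_pos"][2]-.121; print("tip z",z0)
p=lambda z,dy=0:proj("side",[.593,-.2207+dy,z])
print("pred tip",p(z0),"mark",p(z0+.06),"hbottom near",p(z0+.113,.013),"htop near",p(z0+.183,.013),"htop far",p(z0+.183,-.013))
sl=slice(271,276)
r=(s[...,0]-s[...,1:].mean(2))[:,sl].mean(1); print("red",list(zip(range(123,136),r[123:136].round(1))))
print("stem minus bg",list(zip(range(134,152),(g[134:152,272:275].mean(1)-g[134:152,[267,268,279,280]].mean(1)).round(0))))
b=(s[...,2]-s[...,0])[:,270:275].mean(1); print("blue",list(zip(range(90,124),b[90:124].round(0))))
print("collar far",proj("side",[.593,-.2205-.013,.122]),"near base",proj("side",[.593,-.2205+.013,.100]))
print("collar col",g[144:158,272:274].mean(1))
E
```

```text
tip z 0.1430424103680104
pred tip [272.91 143.81] mark [272.58 128.98] hbottom near [272.   117.45] htop near [271.57  98.52] htop far [272.14  94.42]
red [(123, np.float64(-8.1)), (124, np.float64(-8.0)), (125, np.float64(-8.3)), (126, np.float64(-8.0)), (127, np.float64(-6.5)), (128, np.float64(-3.3)), (129, np.float64(-1.8)), (130, np.float64(-4.4)), (131, np.float64(-7.0)), (132, np.float64(-8.2)), (133, np.float64(-8.1)), (134, np.float64(-8.3)), (135, np.float64(-8.7))]
stem minus bg [(134, np.float64(-1.0)), (135, np.float64(-6.0)), (136, np.float64(-13.0)), (137, np.float64(-19.0)), (138, np.float64(-20.0)), (139, np.float64(-20.0)), (140, np.float64(-20.0)), (141, np.float64(-20.0)), (142, np.float64(-17.0)), (143, np.float64(-11.0)), (144, np.float64(-5.0)), (145, np.float64(-9.0)), (146, np.float64(-27.0)), (147, np.float64(-53.0)), (148, np.float64(-72.0)), (149, np.float64(-74.0)), (150, np.float64(-70.0)), (151, np.float64(-67.0))]
blue [(90, np.float64(4.0)), (91, np.float64(-0.0)), (92, np.float64(-1.0)), (93, np.float64(2.0)), (94, np.float64(26.0)), (95, np.float64(
[... 169 characters left out ...]
at64(44.0)), (103, np.float64(44.0)), (104, np.float64(44.0)), (105, np.float64(43.0)), (106, np.float64(43.0)), (107, np.float64(43.0)), (108, np.float64(42.0)), (109, np.float64(42.0)), (110, np.float64(42.0)), (111, np.float64(42.0)), (112, np.float64(40.0)), (113, np.float64(39.0)), (114, np.float64(39.0)), (115, np.float64(40.0)), (116, np.float64(36.0)), (117, np.float64(22.0)), (118, np.float64(9.0)), (119, np.float64(9.0)), (120, np.float64(11.0)), (121, np.float64(11.0)), (122, np.float64(11.0)), (123, np.float64(11.0))]
collar far [273.27 146.73] near base [272.88 156.29]
collar col [138.06 134.12 115.5   87.94  67.92  62.58  62.19  60.65  59.9   66.23
  87.94 114.17 128.77 134.38]
```

The in-image offsets are about 1.5 mm in x and under 1 mm in y. I'll correct x and descend to the mark.

```bash
python3 - <<'E'
from h import *
np.set_printoptions(precision=4,suppress=True)
e=arm.read_state()["ee_pos"]; q=np.array([e[0]+.0015,e[1],e[2]])
arm.servo_line(q,velocity=.01)
for z in (.235,.21,.1835):
    arm.servo_line([q[0],q[1],z],velocity=.03); s=arm.read_state(); print(s["ee_pos"],s["wrist_force"],s["opening"],s["time"])
arm.hold(.5)
s=np.mean([arm.grab_frame("side").astype(float) for _ in range(8)],0)
im=cv2.cvtColor(s.astype(np.uint8),cv2.COLOR_RGB2BGR); cv2.imwrite("pics/c11.png",cv2.resize(im[100:165,245:305],None,fx=9,fy=9,interpolation=cv2.INTER_CUBIC))
x=arm.read_state()["ee_pos"]; print(x, "pred mark",proj("side",[x[0],x[1],x[2]-.061]),arm.read_state()["time"])
r=(s[...,0]-s[...,1:].mean(2))[140:156,271:276].mean(1); print(r.round(1))
print(s.mean(2)[138:153,266:281].astype(int))
E
```

```text
[ 0.5945 -0.2206  0.2353] [-0.6712  0.1967 -0.8713] 0.017934456220413272 39.3083
[ 0.5945 -0.2206  0.2103] [-0.2702  0.1498 -1.3545] 0.01828634657289053 40.2917
[ 0.5945 -0.2207  0.1838] [ 0.5142 -1.1953 -0.0805] 0.018046728502565366 41.325
[ 0.5943 -0.2206  0.1835] pred mark [272.6339 148.7529] 42.225
[-10.  -11.2 -11.4 -11.2 -11.4 -10.8  -8.8  -5.5  -0.5   2.5   1.3  -1.2
  -2.2  -3.7  -7.3 -10.7]
[[139 142 141 133 113  86  67  63  68  84 107 128 138 140 139]
 [139 141 141 136 124 104  85  77  87 106 123 135 141 142 142]
 [141 142 141 140 135 123 107 100 110 126 136 141 143 143 142]
 [142 142 142 141 139 133 120 112 122 135 141 143 143 143 143]
 [143 143 143 142 141 136 124 116 125 137 141 142 143 143 143]
 [144 143 144 143 142 136 124 116 125 137 141 141 142 142 143]
 [144 144 143 143 142 136 123 115 125 136 140 141 142 142 142]
 [143 143 144 143 140 133 119 111 120 132 138 140 141 141 141]
 [143 143 142 139 132 120 107 101 108 119 130 137 140 141 141]
 [143 142 139 131 115  99  88  87  90  99 115 130 138 141 141]
 [142 142 136 121  98  79  72  75  76  81 100 122 134 139 141]
 [142 141 134 115  88  69  65  68  69  72  90 112 125 132 138]
 [141 140 133 113  85  67  63  64  64  66  81 102 115 123 131]
 [140 139 133 113  85  65  60  61  61  62  75  96 109 116 122]
 [139 138 132 114  86  65  60  59  60  63  75  92 103 110 119]]
```

View pics/c11.png

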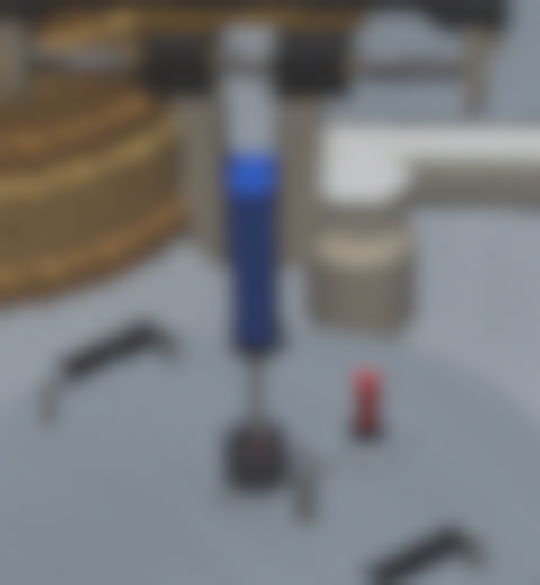

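The stem is at column 273.0 and so is the collar. The mark is at row about 149, where the mouth centre is predicted at 148.8. It is upright and the cover is clear, so I'm handing in.

```bash
python3 - <<'E'
from bench import arm
s=arm.read_state(); print(s["opening"],s["wrist_force"],abs(s["qd"]).max(),s["time"]); arm.sign_off()
E
```

```text
0.01801770773856147 [ 0.27147559 -0.48607556 -1.01806907] 0.0035397142325569917 42.225
the job is handed in; nothing more can be done
```

The probe thermometer is held in the open vent at its red mark. I handed the job in at 42.2 s of the 67 s allowed; no verdict is reported back.

**What I did:** I swung the vent cover aside by about 1.5 rad, judged from the knob's pixel position. Then I gripped the probe, drew it out of its stand, moved it over the vent and lowered it to the mark.

**Last checks, from the side camera:**
- **Centring:** stem and vent collar line up left to right, both at column 273.0. In the other direction I estimated an offset under 1 mm at the hover, and did not check it separately once lowered.
- **Depth:** the mark is about half a pixel (roughly 2 mm) from the predicted mouth centre.
- **Upright:** estimated tilt at the hover was about 0.03 rad.
- **Contact:** the fingers hold the 18 mm handle, and the wrist force stayed under about 1.5 N all the way down.

**What went wrong or disagreed:**
- **Missed first swing:** my first try passed over the knob, because the real fingertips sit about 17 mm above the nominal TCP. I found this from the picture, corrected it and repeated the swing.
- **Sideways bias:** the arm and side camera disagreed by about 1.5 mm in x, which I corrected before lowering.
- **Look-alikes fell over:** the yellow and orange look-alike probes were upright in the first pictures and later lay on the table. I never meant to touch them, and don't know whether they toppled on their own or were brushed.
- **Other objects:** the bottle, bowl, scraper, rolling pin and cup showed no shift between the first and hover pictures. The pepper jar was not measured, and none were measured again after that.

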